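# Offer the cupboard door up to its hinges and hold it for the pins

### The job

The small coffee cupboard's door is off and stands in the stationery rack. Lift it up out of the rack and offer it to the cupboard, standing open square to the cupboard's front, so that both of its brass hinge knuckles sit between the pairs of knuckles on the cupboard and the pin holes line up. Finish while holding it there, still and with its whole weight in the gripper, not touching the cupboard, so that a colleague can drop the two pins in; do not ram the cupboard with the door, and leave the glasses and the other loose things where they are.

Things in the scene. Friction and masses are not known exactly. Their poses are not given: they have to be found in the camera images.
- door: Loose wooden door, upright, 0.27-0.45 kg, 200 mm wide (own x), 14 mm thick (y), 200 mm tall (z); origin: centre of the panel's underside. Hinge edge at +x, inner face +y; copper knob stands 18 mm out of the outer face (-y), 86 mm from the middle towards -x, at half height. At the start it stands on the rack's base, hinge edge roughly to world +y, leaning 3 degrees at most.
- door_top (a point): Middle of the door's top edge, at (0, 0, 200) mm in the door's frame; the door's mass balances under it to within 5 mm.
- knuckle_low (a point): Bore centre of the door's lower brass knuckle, at (109, 8, 45) mm in the door's frame. Knuckle: 12 mm outside, 6 mm bore along z, 20 mm long, standing out from the hinge edge.
- knuckle_high (a point): Bore centre of the door's upper knuckle (same size), at (109, 8, 155) mm in the door's frame.
- cupboard: Fixed wooden cupboard, 170 mm deep (own x), 200 mm wide (y), 236 mm tall; origin: centre of its footprint on the table. Open front to its own -x (roughly world -y); hinges at the front corner, outside the wall on its own -y side (far from the robot). Door lined up and open square: the axes of door and cupboard parallel, door reaching to the cupboard's -x, its underside 20 mm above the table.
- jamb_low (a point): Middle of the gap of the lower fixed hinge, on the pin line; at (-86, -109, 65) mm in the cupboard's frame; knuckle_low belongs here. Two fixed brass knuckles (12 mm outside, 18 mm long) with a 25 mm gap: the door's knuckle enters it sideways, moving to the cupboard's +x, with 2.5 mm spare above and below and 3 mm behind.
- jamb_high (a point): The same for the upper fixed hinge; at (-86, -109, 175) mm in the cupboard's frame; knuckle_high belongs here.
- rack: Fixed black stationery rack, 160 mm long (own x), 92 mm across, 10 mm base, upright dividers to 55 mm above the table. Origin: on the table under the middle of the outermost bay (20 mm wide, open at ends and top) where the door stands, door and rack axes parallel; the bays on its +y side hold note cards and a notebook up to 82 mm above the table.
- mug_a: Upturned glass mug on the tray, 82 mm wide, 105 mm tall; origin under its centre. Leave alone.
- mug_b: Upturned glass mug on the tray, as mug_a. Leave alone.
- tumbler_a: Upturned glass tumbler on the tray, 82 mm wide, 95 mm tall; origin under its centre. Leave alone.
- tumbler_b: Upturned glass tumbler on the tray, as tumbler_a. Leave alone.
- coaster: Loose marble coaster with a brass rim, 99 mm across, 10 mm thick; origin under its centre. Leave alone.
- pin_dish: Small white dish, 104 mm across, 9 mm tall, with the two hinge pins in it; origin under its centre. Leave alone.
- tea_tin: Green tea tin, 68 mm across, 100 mm tall; origin under its centre. Leave alone.
- screwdriver: Screwdriver with an orange handle, 170 mm long, lying on the table; origin under its middle. Leave alone.
There are look-alikes about, which are no part of the job. There is more than one size of the door; the one meant has the size given above.

How it is judged:
On the way:
1. the door is lifted out of the rack in the gripper (height (world z) of door above 0.045 m and contact force between the fingers and door above 1 N and contact force between door and rack below 0.05 N), for 0.2 s.
At the end, for the whole second after the job is handed in: The gripper holds the door, still and upright, within 17 degrees of square to the cupboard's front; both knuckle bores are within 3 mm of the line of the fixed pin holes and within 2.5 mm of mid-gap in height; the door presses on the cupboard with less than 2 N and touches neither rack nor table (horizontal distance between knuckle_low and jamb_low below 0.003 m and horizontal distance between knuckle_high and jamb_high below 0.003 m and z of knuckle_low in the frame of jamb_low between -0.0025 and 0.0025 m and z of knuckle_high in the frame of jamb_high between -0.0025 and 0.0025 m and angle between door's own z axis and vertical below 0.1 rad and angle between the x axis of door and the x axis of cupboard, either way round below 0.3 rad and contact force between the fingers and door above 2 N and contact force between door and cupboard below 2 N and contact force between door and rack below 0.05 N and height (world z) of door above 0.012 m and linear speed of door below 0.01 m/s and angular speed of door below 0.1 rad/s); the arm keeps its last pose, push and grip.
It fails at once if the door is rammed into the cupboard (over 40 N) (contact force between door and cupboard above 40 N).
It fails at once if a loose bystander is moved by more than 20 mm (distance of any of mug_a, mug_b, tumbler_a, tumbler_b, coaster, pin_dish, tea_tin, screwdriver from where it was at the start of the episode above 0.02 m).
It also fails if it takes over 58 s, if anything falls off the work surface, if the arm or the gripper's body presses on something with over 40 N, if the wrist force passes 120 N, or if a joint passes its speed limit or range.

### The arm

A 7-joint arm with a two-finger parallel gripper is mounted at the origin on the work surface. World frame = base frame: x ahead of the robot, y to its left, z up, the work surface at z = 0. Lengths are in m, angles in rad, forces in N, time in s.
With the tool pointing down it reaches from about 0.425 to 0.95 m from the base axis. Payload 4.7 kg.
Tool frame: the origin (TCP) lies on the centre line of the jaws, within the pads' length; the fingertips stand robot.nose_length ahead of it and the grasp point (between the pads) lies 8 mm behind it (robot.nose_length is the distance from the TCP to the fingertips, in m); z points along the fingers, y is the line along which they close (so a half turn about z gives the same grasp; the last joint's range is limited). The gripper opens to 85 mm and grips with 20 to 120 N. Pads are 22 mm wide; open, the fingers measure 114 mm over their backs; the gripper's body (76 mm by 85 mm) begins 54 mm behind the grasp point. The pads swing forward as they close: fully open they stand 13 mm farther back than shut.
Start: joints at [1.136, 0.469, -0.049, 1.532, 0.024, 1.141, -0.082], TCP at [0.267, -0.62, 0.216] pointing down, gripper open.
Joint ranges: [-2.59, 2.59], [-0.33, 1.99], [-1.39, 1.29], [0.1, 2.45], [-1.04, 4.18], [0.21, 1.99], [-2.66, 2.66]. Speed limits (rad/s): [2.57, 2.57, 3.14, 3.14, 3.14, 3.14, 3.14].

### API

Orientations are given as [roll, pitch, yaw] about the fixed x, y, z axes, in that order (R = Rz(yaw) Ry(pitch) Rx(roll)).
In Python, from plant import robot gives the robot as it stands. Calls block until the motion is done:
- robot.goto(position, orientation): joint-space move of the TCP to a pose.
- robot.move_straight(position, vel=0.15, attitude=None, contact_N=None): straight line of the TCP; attitude=None keeps the orientation; vel is the mean speed in m/s. With contact_N (N) it stops when the force on the tool has changed by that much, and returns True; else False.
- robot.move_joints(angles): joint-space move.
- robot.grip(opening, strength=None): opening from 0.0 (shut) to 1.0 (fully open); strength is the grip in N (None keeps the last); returns when the fingers have stopped.
- robot.sleep(seconds).
- robot.inverse_kinematics(position, orientation): joint angles nearest the present ones, or None.
- robot.sense(): the state.
- robot.grab_frame(name): name is "side" or "top"; returns a dict with "image" (384x512x3 uint8, red, green, blue), "range_z" (384x512 float32, m along the optical axis (not along the pixel's ray), 0 where there is no reading), "fx", "fy", "cx", "cy" (pixels), "R" (3x3) and "t" (3): a world point X has camera coordinates R X + t. Camera axes: x right, y down, z forward; pixel columns grow to the right and rows downward; lengths in m; the calibration is good to about 2 mm. A picture is of the moment at which its call begins.
A pose or a line that the arm cannot do raises robot.IKError and nothing moves.
- robot.close_job(): hands the job in; it is judged then, once.
The state is a dict: "t": time; "joint_pos": joint angles; "joint_velocities": joint speeds; "effort": joint torques, N m; "tcp_pos": TCP position; "tcp_rot": TCP orientation; "wrist_force": force on the tool from outside, world axes, zero at the start; "torque": the same for the moment, N m; "opening": opening from 0.0 (shut) to 1.0 (fully open); "gripper_force": force on a finger pad.
Only numpy, scipy, OpenCV 4.12 (cv2) and the standard library are available. Lean on these libraries where they do the work, as an engineer would, in place of code of your own. Each camera call takes 0.05 s, during which the arm holds its last target. There are 200 camera calls.

## Working session

There is one attempt and no reset: what is moved stays moved. The work goes in short steps, each a Python script; the robot and the scene stay as the last script left them, time stands still between calls to the robot, and variables do not carry over. Pictures are saved under pics/ and viewed, at most 10 in all, crops included, and the job is handed in when it is done.

```bash
mkdir -p pics; ls
python3 - <<'E'
from plant import robot
import cv2, numpy as np
for n in ("side","top"):
    f=robot.grab_frame(n); np.savez(f"pics/{n}0.npz",**f)
    cv2.imwrite(f"pics/{n}0.png",cv2.resize(f["image"][:,:,::-1],(768,576)))
    print(n,f["fx"],f["cx"],f["cy"],(-f["R"].T@f["t"]).round(3),f["R"].round(3).tolist())
print(robot.nose_length,robot.sense())
E
```

```text
pics
side 367.55695932582205 260.6088198943464 193.1029171426921 [ 0.511 -0.731  0.879] [[0.999, -0.041, -0.002], [-0.03, -0.702, -0.712], [0.028, 0.711, -0.702]]
top 465.73992696059827 250.44834992697918 187.116933361924 [ 0.374 -0.01   1.334] [[0.011, -1.0, -0.028], [-0.993, -0.008, -0.116], [0.116, 0.029, -0.993]]
0.011 {'t': 0.1, 'joint_pos': array([ 1.13610328,  0.46938213, -0.04858885,  1.53358863,  0.02409538,
        1.14100737, -0.08230598]), 'joint_velocities': array([-6.40449383e-05, -1.87861422e-03, -7.13159926e-04, -2.71068880e-03,
       -5.43974395e-04,  2.98180330e-03, -7.20302468e-04]), 'effort': array([ 5.32247304e-04, -5.11517036e+01, -4.78185096e-02, -2.38391304e+01,
        1.06695769e-02,  4.39718002e-03,  2.35993224e-05]), 'tcp_pos': array([ 0.26624142, -0.61966193,  0.21464598]), 'tcp_rot': array([-3.13979360e+00,  6.20719912e-05,  4.05809075e-01]), 'wrist_force': array([-0.7998982 , -0.22337426, -0.73166095]), 'torque': array([-0.01198131, -0.01808742,  0.05874555]), 'gripper_force': 0.0, 'opening': 0.9974630109639817}
```

View pics/side0.png

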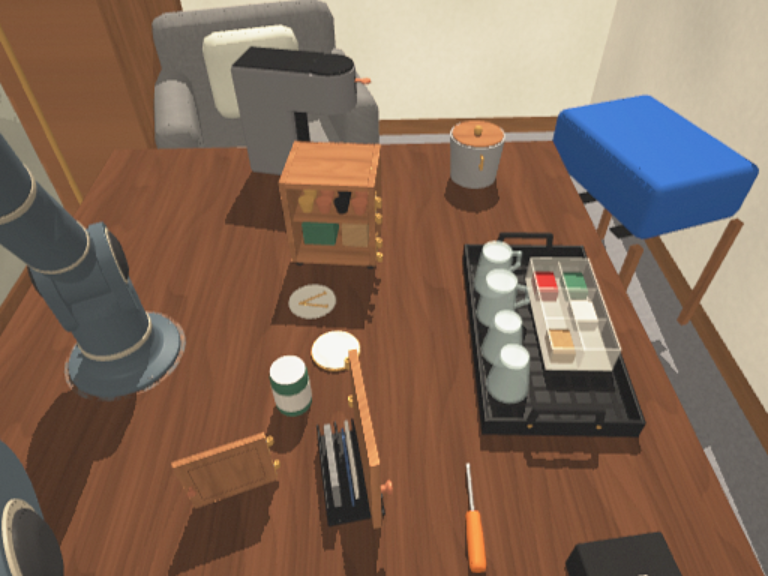

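View pics/top0.png

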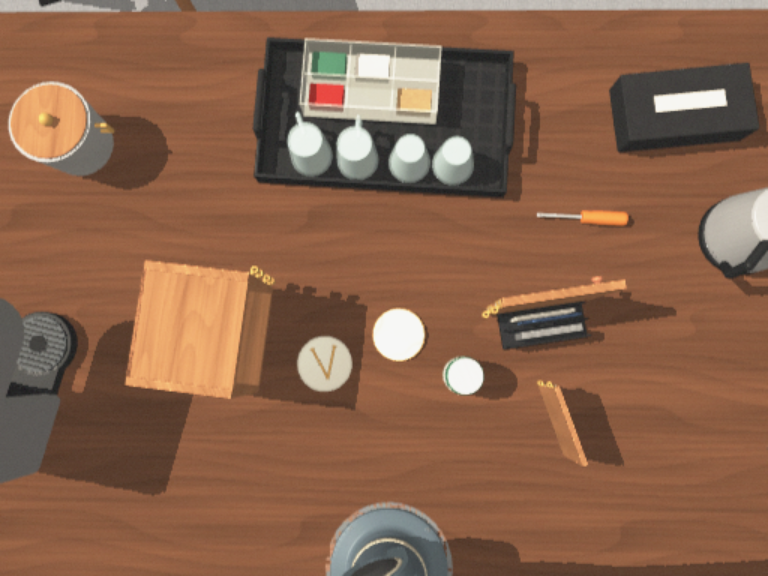

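The top view (768 px wide) shows the big door in the rack, its top edge running from (500,303) to (625,283) with its knuckles at (490,311). It also shows the cupboard top with corners (145,262), (248,270), (232,397), (127,385) and the fixed knuckles at (255-270,270-282). The smaller door at (563,425) is the look-alike.

```bash
cat > h.py <<'E'
import numpy as np, cv2
def cloud(f):
    z=f["range_z"]; v,u=np.mgrid[:z.shape[0],:z.shape[1]]
    P=np.stack([(u-f["cx"])/f["fx"]*z,(v-f["cy"])/f["fy"]*z,z],-1)
    W=(P-f["t"])@f["R"]; W[z==0]=np.nan
    return W
def pix(f,p):
    c=f["R"]@np.array(p)+f["t"]; return f["fx"]*c[0]/c[2]+f["cx"], f["fy"]*c[1]/c[2]+f["cy"]
def yellow(f):
    h=cv2.cvtColor(np.ascontiguousarray(f["image"]),cv2.COLOR_RGB2HSV)
    return (h[...,0]>=19)&(h[...,0]<=34)&(h[...,1]>110)&(h[...,2]>90)
E
python3 - <<'E'
from h import *
for n in ("top","side"):
    f=dict(np.load(f"pics/{n}0.npz")); W=cloud(f)
    u=np.arange(512); 
    t=W[...,2]; print(n,"table z",np.nanmedian(t[(abs(t)<.02)]))
    # cupboard top
    m=(W[...,2]>.226)&(W[...,2]<.246)&(W[...,1]>.1)&(W[...,0]>.2)&(W[...,0]<.7)&(W[...,1]<.6)
    P=W[m]; print("cup",m.sum(),P[:,2].mean(),cv2.minAreaRect((P[:,:2]*1000).astype(np.float32)), cv2.boxPoints(cv2.minAreaRect((P[:,:2]*1000).astype(np.float32))).round(1).tolist())
    # door
    for lo,hi in ((.195,.225),(.12,.19)):
        m=(W[...,2]>lo)&(W[...,2]<hi)&(W[...,1]<-.1)&(W[...,1]>-.45)&(W[...,0]>.35)&(W[...,0]<.65)
        P=W[m]
        if len(P)>5: 
            print("door",lo,m.sum(),P.mean(0),P.min(0),P.max(0),cv2.minAreaRect((P[:,:2]*1000).astype(np.float32)))
    y=yellow(f)&np.isfinite(t)
    k,l,s,c=cv2.connectedComponentsWithStats(y.astype(np.uint8))
    for i in range(1,k):
        if s[i,4]>3: print("yel",s[i,4],c[i].round(1),np.nanmedian(W[l==i],0).round(4))
E
```

```text
top table z -0.00013679244584139185
cup 6105 0.2355782240049025 ((434.3080749511719, 415.9061584472656), (364.2633056640625, 200.22012329101562), 83.49612426757812) [[314.20001220703125, 246.3000030517578], [513.0999755859375, 223.60000610351562], [554.4000244140625, 585.5], [355.5, 608.2000122070312]]
door 0.195 514 [ 0.48655025 -0.27833681  0.20901549] [ 0.46533448 -0.37776268  0.19511462] [ 0.50826105 -0.17857492  0.21589734] ((486.7930603027344, -278.0482177734375), (14.381172180175781, 200.56556701660156), 9.179606437683105)
door 0.12 165 [ 0.47841741 -0.26028947  0.15901419] [ 0.4562024  -0.37730003  0.12013144] [ 0.52351511 -0.16719823  0.18992561] ((490.947021484375, -269.8030700683594), (31.626726150512695, 212.89743041992188), 10.840051651000977)
yel 117 [278.7  64.8] [ 0.8787 -0.0506  0.0432]
yel 8 [268.6  68.6] [ 0.8676 -0.0218  0.0446]
yel 7 [272.7  70. ] [ 0.864  -0.0334  0.0427]
yel 26 [27.7 78.1] [0.7996 0.6219 0.1504]
yel 7 [68.3 82.6] [0.8002 0.5302 0.1113]
yel 13 [168.5 179.5] [0.5217 0.2261 0.2041]
yel 4 [176.  185.5] [0.5209 0.2268 0.0953]
yel 9 [330.8 205.1] [ 0
[... 193 characters left out ...]
957031, 413.6031799316406), (369.8524475097656, 200.60556030273438), 83.67816162109375) [[313.20001220703125, 240.8000030517578], [512.5, 218.8000030517578], [553.2999877929688, 586.4000244140625], [353.8999938964844, 608.4000244140625]]
door 0.195 566 [ 0.48780803 -0.29275675  0.20824679] [ 0.464508   -0.38088904  0.19500015] [ 0.50731087 -0.18216946  0.21213629] ((486.3711853027344, -281.5792236328125), (14.114346504211426, 199.49302673339844), 9.102643966674805)
door 0.12 280 [ 0.48732076 -0.31468283  0.15704717] [ 0.45552693 -0.38072884  0.12008478] [ 0.5231391  -0.16983104  0.1899827 ] ((490.17901611328125, -273.579345703125), (30.986974716186523, 214.9554443359375), 10.880478858947754)
```

Run:
```python
from h import *
f=dict(np.load("pics/top0.npz")); s=dict(np.load("pics/side0.npz"))
a=cv2.resize(f["image"][165:225,150:210,::-1],(390,390),interpolation=0)
b=cv2.resize(s["image"][115:180,215:280,::-1],(390,390),interpolation=0)
cv2.imwrite("pics/c.png",np.hstack([a,b]))
```

```text
(no output)
```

View pics/c.png

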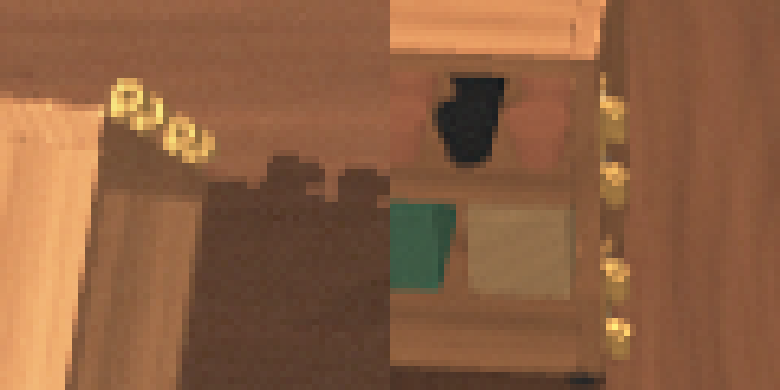

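The crop shows the upper fixed knuckles at full-resolution top px (168,180) and (179,187), and the side view shows four knuckles at side px around (317,134) to (318,171). Both cameras agree on the door, at centre (0.487,-0.279), yaw about 99° and top z 0.21. I'll refit the cupboard top without the coffee machine, then grasp.

```bash
cat >> h.py <<'E'
def cup(f):
    W=cloud(f); m=(W[...,2]>.226)&(W[...,2]<.246)&(W[...,1]>.1)&(W[...,0]>.28)&(W[...,0]<.56)&(W[...,1]<.415)
    P=W[m]; r=cv2.minAreaRect((P[:,:2]*1000).astype(np.float32)); return P.mean(0),r
E
python3 - <<'E'
from h import *
from plant import robot
f=dict(np.load("pics/top0.npz"))
for n in ("top","side"): print(cup(dict(np.load(f"pics/{n}0.npz"))))
for y in (99.18,-80.82):
    print(y,robot.inverse_kinematics([.4867,-.279,.188],[np.pi,0,np.radians(y)]))
    print(y,robot.inverse_kinematics([.55,.03,.2],[np.pi,0,np.radians(y-15)]))
E
```

```text
(array([0.42234257, 0.319378  , 0.23557461]), ((423.3232116699219, 320.8138427734375), (172.28927612304688, 200.64639282226562), 83.77632904052734))
(array([0.42324367, 0.30809845, 0.23438863]), ((422.57708740234375, 317.6246337890625), (176.72091674804688, 200.60556030273438), 83.67816162109375))
99.18 [ 0.81266061  0.34898959 -0.46296635  1.8195794   0.18079742  1.01465303
  0.43809018]
99.18 [ 0.40112769  0.35704398 -0.6705693   1.82038959  0.25294723  1.0509189
 -0.46726768]
-80.82 [ 0.33099941  0.30879676  0.14233374  1.84765167 -0.05163414  0.98868748
 -2.48628097]
-80.82 [ 0.72146754  0.54040771 -1.17141455  1.80551001  0.54183744  1.1658215
  2.41522146]
```

Run:
```python
from h import *
from plant import robot
o=[np.pi,0,np.radians(99.1)]
p=robot.sense()["tcp_pos"]; robot.move_straight([p[0],p[1],.33])
robot.goto([.4867,-.2795,.30],o)
hit=robot.move_straight([.4867,-.2795,.190],vel=.08,contact_N=8)
print(hit,robot.sense()["tcp_pos"],robot.sense()["t"])
if not hit:
    robot.grip(0.0,70); robot.sleep(.2); s=robot.sense(); w0=s["wrist_force"]; print(s["opening"]*85,s["gripper_force"],s["wrist_force"],s["tcp_rot"])
    robot.move_straight([.4867,-.2795,.27],vel=.08); robot.sleep(.3); s=robot.sense(); print(s["tcp_pos"],s["opening"]*85,s["wrist_force"]-w0,s["torque"],s["t"])
for n in ("side","top"):
    f=robot.grab_frame(n); np.savez(f"pics/{n}1.npz",**f)
    cv2.imwrite(f"pics/{n}1.png",cv2.resize(f["image"][:,:,::-1],(768,576)))
```

```text
False [ 0.48708072 -0.27964242  0.19057482] 4.0417
10.55875293834411 68.58158469200134 [0.25759912 1.0545718  3.70176967] [3.14093048e+00 3.14737884e-04 1.72965880e+00]
[ 0.4865942  -0.27947001  0.26971939] 10.779495514062717 [ 0.2666155  -0.84241028 -7.37224644] [ 0.00785572 -0.03714163  0.02641162] 6.375
```

View pics/side1.png

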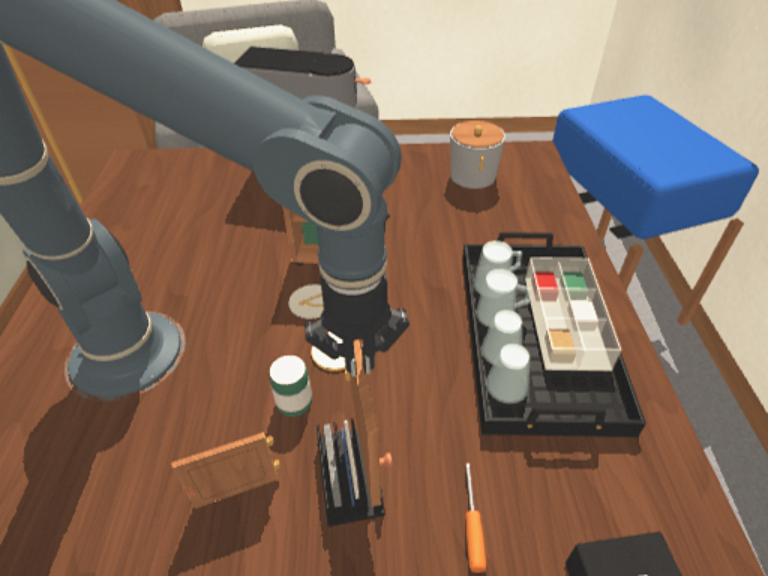

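The side view shows the door hanging in the gripper, with its top edge near (357,345), above the rack and clear of the tin. Next I'll move to a staging pose 60 mm short of the hinges and measure there.

Run:
```python
from h import *
from plant import robot
robot.move_straight([.4866,-.2795,.305],vel=.1)
o=[np.pi,0,np.radians(83.7)]
robot.move_straight([.5115,.0541,.26],vel=.12,attitude=o)
robot.move_straight([.5115,.0541,.2006],vel=.08); robot.sleep(.5)
s=robot.sense(); print(s["tcp_pos"],s["tcp_rot"],s["wrist_force"],s["t"])
ims=[]
for n in ("side","top"):
    f=robot.grab_frame(n); np.savez(f"pics/{n}2.npz",**f); ims.append(f["image"][:,:,::-1])
    W=cloud(f)
    y=yellow(f); k,l,st,c=cv2.connectedComponentsWithStats(y.astype(np.uint8))
    for i in range(1,k):
        q=np.nanmedian(W[l==i],0)
        if st[i,4]>3 and .4<q[0]<.6: print(n,"yel",st[i,4],c[i].round(1),q.round(4))
    m=(W[...,2]>.205)&(W[...,2]<.228)&(W[...,1]<.17)&(W[...,1]>-.06)&(W[...,0]>.48)&(W[...,0]<.55)
    P=W[m]; print(n,len(P)); 
    if len(P): print(P.min(0),P.max(0))
cv2.imwrite("pics/s2.png",np.hstack([cv2.resize(ims[0][80:280,180:380],(400,400)),cv2.resize(ims[1][110:310,130:330],(400,400))]))
```

```text
[0.51151499 0.05406551 0.2006489 ] [ 3.14148336e+00 -2.69478301e-06  1.46076007e+00] [ 0.19073084  0.18457525 -3.39846104] 11.3333
side 225
[ 0.49305328 -0.04833583  0.2054067 ] [0.52892272 0.13018214 0.22739146]
top yel 14 [168.6 179.6] [0.5227 0.2269 0.2044]
top yel 11 [194.5 183.4] [0.5166 0.1645 0.1839]
top yel 4 [176.  185.5] [0.5208 0.2266 0.0962]
top 145
[ 0.49318848 -0.04401873  0.20567434] [0.52760176 0.15287724 0.22435087]
```

View pics/s2.png

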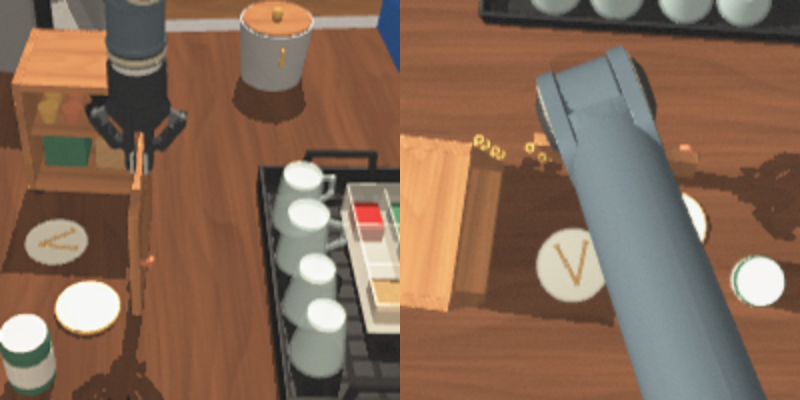

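The top view shows the door's hinge end with its knuckles at crop (530,147), beside the fixed pair at (490,147). I'll overlay the predicted outlines to check the fit.

```bash
cat >> h.py <<'E'
C=np.array([.4232,.3203]); YAW=np.radians(83.7)
def rot(a): return np.array([[np.cos(a),-np.sin(a)],[np.sin(a),np.cos(a)]])
def overlay(f,C,D,yaw,z0,u0,v0,S,w,h):
    im=cv2.resize(np.ascontiguousarray(f["image"][v0:v0+h,u0:u0+w,::-1]),None,fx=S,fy=S,interpolation=cv2.INTER_CUBIC)
    def poly(p3,col):
        q=np.array([pix(f,p) for p in p3]); q=((q-[u0,v0]+.5)*S*8).astype(int)
        cv2.polylines(im,[q.reshape(-1,1,2).astype(np.int32)],True,col,1,cv2.LINE_AA,3)
    T=lambda o,a,p,z:[*(o+rot(a)@np.array(p)),z]
    th=np.linspace(0,2*np.pi,24,endpoint=False); ring=6*np.c_[np.cos(th),np.sin(th)]/1000
    poly([T(C,YAW,p,.236) for p in ((-.085,-.1),(.085,-.1),(.085,.1),(-.085,.1))],(255,0,0))
    for z in (.2055,.1625,.0955,.0525): poly([T(C,YAW,r+[-.086,-.109],z) for r in ring],(0,255,0))
    poly([T(D,yaw,p,z0+.2) for p in ((-.1,-.007),(.1,-.007),(.1,.007),(-.1,.007))],(255,0,0))
    for z in (.165,.055): poly([T(D,yaw,r+[.109,.008],z0+z) for r in ring],(255,255,0))
    return im
E
python3 - <<'E'
from h import *
f=dict(np.load("pics/top2.npz"))
im=overlay(f,C,np.array([.5115,.0541]),YAW,.02,160,170,14,56,26)
f0=dict(np.load("pics/top0.npz"))
im2=overlay(f0,C,np.array([.4867,-.2795]),np.radians(99.1),.01,80,168,7,112,32)
cv2.imwrite("pics/o.png",np.vstack([im,im2]))
E
```

```text
(no output)
```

View pics/o.png

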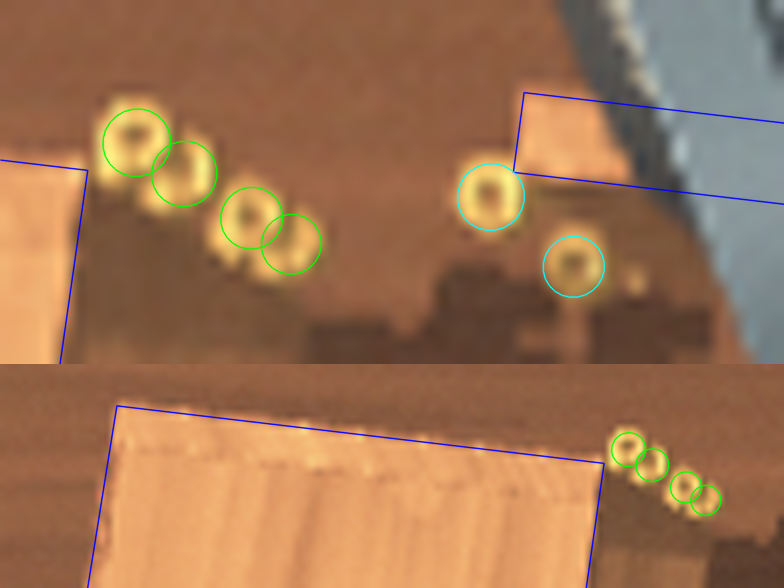

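The door's circles fit to about 0.5 mm. The fixed knuckles lie about 0.8 mm further in +x and 0.7 mm further in +y than predicted, so I'll correct for that and slide in slowly with contact guarding.

Run:
```python
from h import *
from plant import robot
T=np.array([.5189,.1144]); ax=rot(YAW)[:,0]
hit=robot.move_straight([*(T-.02*ax),.2006],vel=.05,contact_N=5)
if not hit: hit=robot.move_straight([*T,.2006],vel=.015,contact_N=4)
robot.sleep(.5); s=robot.sense(); print(hit,s["tcp_pos"],s["tcp_rot"],s["wrist_force"],s["gripper_force"],s["t"])
f=robot.grab_frame("top"); g=robot.grab_frame("side"); np.savez("pics/top3.npz",**f); np.savez("pics/side3.npz",**g)
C2=C+[.0008,.0007]; D=s["tcp_pos"][:2]
cv2.imwrite("pics/o3.png",np.vstack([overlay(f,C2,D,YAW,.02,160,168,14,50,20),overlay(g,C2,D,YAW,.02,295,125,14,50,22)]))
```

```text
False [0.51890377 0.11441639 0.20060311] [ 3.14158486e+00 -4.03158903e-05  1.46083644e+00] [-0.90642055  0.10298419 -2.99218112] 68.47156763076782 14.3833
```

View pics/o3.png

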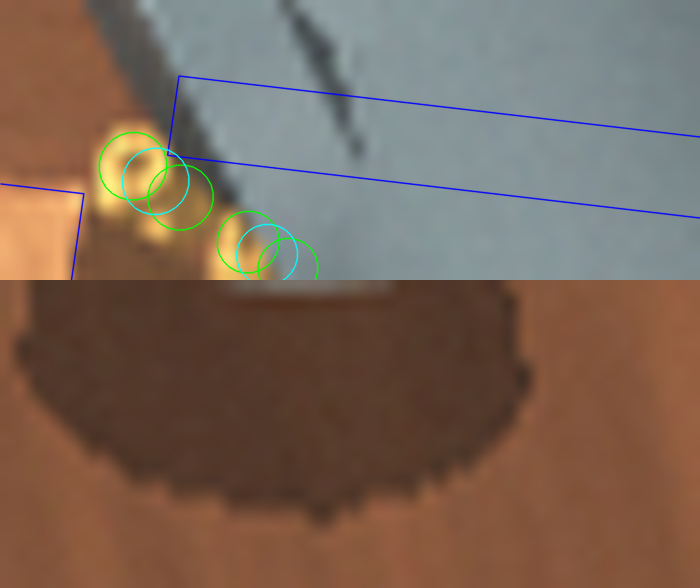

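The top view shows the fixed upper ring at (133,166) matching its circle, with the door's knuckle entered below it. There was no contact stop. I'll do a short averaged force check and hand in.

Run:
```python
from plant import robot
import numpy as np
F=[];
for i in range(20): robot.sleep(.03); s=robot.sense(); F.append(np.r_[s["wrist_force"],s["torque"]])
print(np.mean(F,0).round(2),np.std(F,0).round(2),s["tcp_pos"],np.abs(s["joint_velocities"]).max())
if np.all(abs(np.mean(F,0)[:3]-[.19,.18,-3.4])<1.2): print(robot.close_job())
```

```text
[-0.35  0.08 -3.4   0.    0.01 -0.01] [0.39 0.53 0.5  0.03 0.03 0.03] [0.51888388 0.11441218 0.20058564] 0.0012570638371941143
the job is handed in; nothing more can be done
None
```

I handed the job in with the door held still in the gripper at the cupboard, both knuckles lined up in the hinge gaps to about 1 mm by the camera fit, and no contact force felt; the judge's result was not shown.

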